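Refit the filter cover of the bench dust collector

TASK

A new filter is in the bench dust collector; put its cover back on. Pick the cover up by its wing, cap it fully home over the collar on the machine, press the sprung stud lightly while turning it to and fro until its pin drops into the slot, then push it in, turn it a quarter turn clockwise until it locks, and let go. Be gentle: never lean hard on the thin cover, and leave the other things on the bench where they lie.

Things in the scene. Friction and masses are not known exactly. Their poses are not given: they have to be found in the camera images.
- filter_cover: the loose grey cover, an inverted shallow tray 92 (own x) x 112 (own y) x 22 mm high, 0.23 kg (0.2 to 0.3) with its central stud; starts flat on the bench. Origin: centre of its underside (skirt's lower edge), z up. 3 mm skirt with rounded lower edge; inside 86 x 106 mm, 18 mm deep: it caps over the collar with 1.5 mm to spare each side, either way round (half a turn).
- wing_base (a point): on the stud: top centre of the black thumb disc (44 mm across, 5 mm thick), 45 mm above the cover's origin while the stud is up. On it stands the wing, an upright black bar 12 mm thick (own x), 38 mm long (own y), 22 mm high above this point. Pinch its thickness with the fingertips down on the disc, so they can push there. Turns and sinks with the stud.
- stud_turn (a joint): turn of the stud in the cover, rad, growing clockwise from above, free from -0.6 to 2.6; 0: the wing lies along the cover's long side (own y). The cross pin at the stud's foot (30 mm long, 4 mm thick) lies along the wing. Friction 0.03 N m keeps it where it is; starts at -0.3 to 0.3. The slot takes the pin when they agree within 0.15; locked, it is 1.25 to 1.65 clockwise of the slot.
- stud_push (a joint): how far the stud is pushed in, m: 0 up, 0.0115 bottomed. Spring: 2 N at 0 and 0.9 N more per mm (11 N at 9.5 mm, 12.5 N at the bottom). With the cover home, out of line with the slot, the pin strikes the plate at 0.5 mm; in line it goes through. It turns under the cam only when 9.5 mm or more in. Let go after the quarter turn it springs up to 7 mm into a notch: locked.
- dust_box: the bench dust collector, fixed: grey sheet-metal case 156 (own x) x 214 (own y) x 85 mm high, black hose spigot at its +y end, louvres on its front (own -x). Origin: centre of its underside, z up. In the middle of its top an upstanding collar, 83 (x) x 103 mm (y) outside, 20 mm high, the top edge a rounded rubber bead 4 mm thick; inside it the new pleated filter.
- collar_rim (a point): centre of the collar at its rim, 105 mm above the bench; axes as dust_box. Cover home: its origin is 18 mm below this point, its x, y along those of dust_box or half a turn round. Amid the collar, 14.5 mm below the rim, is the receptacle plate with a slot 8.6 x 34 mm. It swivels stiffly (0.15 N m) and its slot lies up to 0.35 rad to either side of dust_box's y: look, or feel for it.
- spent_filter: bystander: the spent filter, a grey pleated panel 74 x 94 x 12 mm in a cardboard frame, loose at the left. Origin under its centre.
- pliers_flat: bystander: flat-nose pliers with dark blue grips, 130 mm, lying loose.
- tape_roll: bystander: roll of masking tape, 69 mm across, 18 mm high, lying loose.
- pin_vise: bystander: brass pin vise, 120 mm long, 12 mm thick, lying loose.
- needle_file: bystander: needle file, 138 mm long, lying loose.
- bead_jar_a: bystander: clear screw jar with pink beads, 44 mm across, 48 mm high, standing loose.
- bead_jar_c: bystander: clear screw jar with gilt rings, 40 mm across, 40 mm high, standing loose.
- loupe: bystander: folding loupe with a steel cover, 75 x 42 x 15 mm, lying loose.
Not all that is in view belongs to the job. What is shaped like the filter_cover but purple is not meant.

How it is judged:
By the outcome, as a careful person would: the job done as asked, in the order asked, and still so for the second after the job is handed in, with the robot touching nothing.
It also fails if it takes over 58 s, if anything falls off the work surface, if the arm or the gripper's body presses on something with over 40 N, if the wrist force passes 120 N, or if a joint passes its speed limit or range.

ROBOT

A 6-joint arm with a two-finger parallel gripper is mounted at the origin on a cart in front of the work surface, level with it; the furniture and walls round the work are solid. World frame = base frame: x ahead of the robot, y to its left, z up, the work surface at z = 0. Lengths are in m, angles in degrees, forces in N, time in s.
With the tool pointing down it reaches from about 0.4 to 0.825 m from the base axis. Payload 7 kg.
Tool frame: the origin (TCP) lies midway between the tips of the shut fingers; the grasp point (between the pads) lies 19 mm behind it (ctrl.hold_point_z is the distance from the TCP to the grasp point, in m); z points along the fingers, y is the line along which they close (so a half turn about z gives the same grasp; the last joint's range is limited). The gripper opens to 88 mm and grips with 3 to 60 N. Pads are 19 mm wide; open, the fingers measure 130 mm over their backs; the gripper's body (78 mm by 193 mm) begins 47 mm behind the grasp point.
Start: joints at [-49.784, 20.546, 0.682, 0, -70.136, -16.507], TCP at [0.271, -0.618, 0.227] pointing down, gripper open.
Joint ranges: [-176.03, 176.03], [-82.01, 121.73], [-58.28, 71.71], [-173.87, 95.51], [-174.79, -0.11], [-173.66, 173.66]. Speed limits (degrees/s): [136.94, 136.94, 172.46, 180, 180, 180].

INTERFACE

Orientations are given as [roll, pitch, yaw] about the fixed x, y, z axes, in that order (R = Rz(yaw) Ry(pitch) Rx(roll)).
In Python, from plant import ctrl gives the robot as it stands.
- The arm moves only by the tool apply_moves, never from a script. Its argument "deltas" is a list of rows, each an object with "fingers": the finger opening in mm, from 0 to 87.6; "delta_pos": the shift along the tool's x, y, z in mm, a list of three; "angular": the turn, a rotation vector about the tool's x, y, z in degrees, a list of three. A call has 1 to 10 rows; each row is the pose to reach, as a shift and turn from the pose commanded when the call began, along the tool's axes at that moment; what a row does not reach only later rows make up. A row lasts 1/10 s, in which the tool goes at most 50 mm and 8.59 degrees, less where a joint would pass 70% of its speed; a pose out of reach is approached as far as the arm can. A call with a gripper value outside its range is refused whole. The fingers move at their own pace and stop on an object; the grip force is fixed at half the most. Time passes only in rows, so rows that repeat a pose let the fingers close. It gives the time, the measured TCP pose, the force, the opening and the grip force at its end, in the units of the state.
- ctrl.get_obs(): the state, without advancing time (a new reading comes with each control period).
- ctrl.snapshot(name): name is "scene" or "top"; returns the picture (400x640x3 uint8, red, green, blue); there is no depth.
- ctrl.camera_params(name): a dict with "fx", "fy", "cx", "cy" (pixels), "dist_coeffs" ([k1, k2, p1, p2, k3] as OpenCV has them; the pictures are not rectified), "cam_to_world" (4x4, takes a point from camera to world coordinates). Camera axes: x right, y up, looking along -z (the intrinsics and any distortion apply to the point x, -y, -z); pixel columns grow to the right and rows downward; lengths in m; the calibration is good to about 2 mm. A picture is of the moment at which its call begins. camera_params takes no time and is no camera call.
- ctrl.close_job(): hands the job in; it is judged then, once.
The state is a dict: "clock": time; "joint_pos": joint angles; "qvel": joint speeds; "tau": joint torques, N m; "tool_pos": TCP position; "orientation": TCP orientation; "force": force on the tool from outside, world axes, zero at the start; "moment": the same for the moment, N m; "opening": finger opening in m; "gripper_force": force on a finger pad.
Only numpy, scipy, OpenCV 4.12 (cv2) and the standard library are available. Lean on these libraries where they do the work, as an engineer would, in place of code of your own. Each camera call takes 0.05 s, during which the arm holds its last target. There are 200 camera calls.

## Working session

There is one attempt and no reset: what is moved stays moved. The work goes in short steps, Python scripts to look and compute and a tool call to move; the robot and the scene stay as the last step left them, time stands still between calls to the robot, and variables do not carry over. Pictures are saved under pics/ and viewed, at most 10 in all, crops included, and the job is handed in when it is done.

Besides the shell and the picture viewer there is one more tool, called after "Emit:" by a JSON object that holds its "api" and its "payload". apply_moves: Moves the arm, as the interface text tells. Its arguments: {"type":"object","properties":{"deltas":{"type":"array"}},"required":["deltas"]}

```bash
mkdir -p pics; ls; cat > h.py <<'E'
import numpy as np, cv2
from plant import ctrl
def snap(n,f):
    im=ctrl.snapshot(n); cv2.imwrite('pics/'+f,im[:,:,::-1]); return im
def ray(n,uv):
    p=ctrl.camera_params(n); K=np.array([[p['fx'],0,p['cx']],[0,p['fy'],p['cy']],[0,0,1.]])
    x=cv2.undistortPoints(np.array([[uv]],float),K,np.array(p['dist_coeffs'],float))[0,0]
    T=np.array(p['cam_to_world']); d=T[:3,:3]@np.array([x[0],-x[1],-1]); return T[:3,3],d
def onz(n,uv,z):
    o,d=ray(n,uv); return o+d*(z-o[2])/d[2]
def proj(n,P):
    p=ctrl.camera_params(n); K=np.array([[p['fx'],0,p['cx']],[0,p['fy'],p['cy']],[0,0,1.]])
    T=np.array(p['cam_to_world']); q=(np.array(P,float).reshape(-1,3)-T[:3,3])@T[:3,:3]
    q=q*[1,-1,-1]; return cv2.projectPoints(q,np.zeros(3),np.zeros(3),K,np.array(p['dist_coeffs'],float))[0][:,0]
E
python3 - <<'E'
from h import *
a=snap('top','top0.png'); b=snap('scene','sc0.png')
for n in('top','scene'):
    p=ctrl.camera_params(n); print(p['fx'],p['dist_coeffs'],np.round(p['cam_to_world'],3).tolist())
print(ctrl.get_obs())
E
```

```text
pics
364.40202737497316 [-0.04523494  0.          0.          0.          0.        ] [[-0.011, 0.977, -0.214, 0.284], [-1.0, -0.01, 0.002, 0.015], [-0.0, 0.214, 0.977, 1.151], [0.0, 0.0, 0.0, 1.0]]
361.1552610458259 [-0.03029406  0.          0.          0.          0.        ] [[-0.896, 0.335, -0.292, 0.213], [-0.444, -0.703, 0.556, 0.562], [-0.018, 0.628, 0.778, 0.878], [0.0, 0.0, 0.0, 1.0]]
{'clock': 0.1, 'joint_pos': array([-4.97818405e+01,  2.05876408e+01,  6.39609088e-01, -1.62524881e-02,
       -7.01359882e+01, -1.65057918e+01]), 'qvel': array([-0.05871883, -0.10645781,  0.1852833 ,  0.05764096, -0.03812234,
        0.05033074]), 'tau': array([-1.74162797e-03, -5.84163845e+01,  2.93750507e+01,  7.01556623e+00,
        1.01876157e-02, -4.67222139e-05]), 'tool_pos': array([ 0.27123209, -0.61763945,  0.225722  ]), 'orientation': array([ 1.79915101e+02, -9.22347798e-03, -1.56293159e+02]), 'force': array([-0.18203976, -0.00939177,  0.03538384]), 'moment': array([0.03279169, 0.00609521, 0.01520594]), 'gripper_force': 0.0, 'opening': 0.08797925151267205}
```

View pics/top0.png

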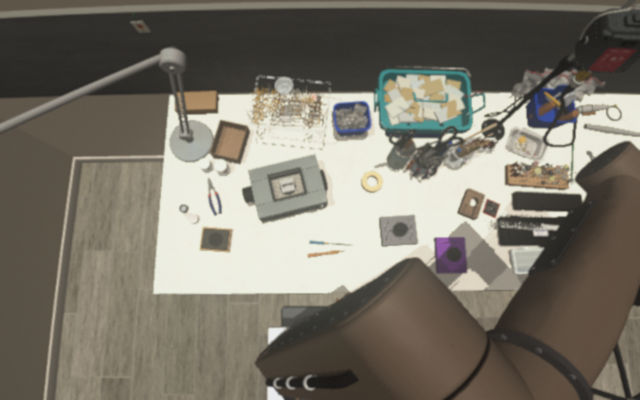

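View pics/sc0.png

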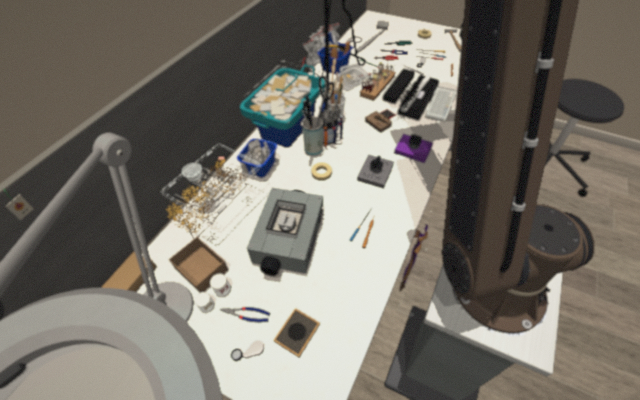

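The top view shows two cover-shaped things: a grey one at (398,230) and a purple one at (450,254). The grey one fits the description, since purple is excluded. The collector is at (288,187) with its spigot to the left. In the scene view the grey cover is at (376,170) and the collector at (288,228). I'll confirm in an enlarged crop.

```bash
python3 - <<'E'
from h import *
a=cv2.imread('pics/top0.png'); b=cv2.imread('pics/sc0.png')
r=lambda im,x,y,w,h:cv2.resize(im[y:y+h,x:x+w],(400,300),interpolation=cv2.INTER_CUBIC)
out=np.vstack([np.hstack([r(a,368,204,64,48),r(a,240,150,96,72)]),np.hstack([r(b,344,144,64,48),r(b,240,180,96,72)])])
cv2.imwrite('pics/crop1.png',out)
for n,c,z in(('top',(398,230),.022),('top',(450,254),.022),('top',(288,187),.105)): print(c,onz(n,c,z))
E
```

```text
(398, 230) [ 0.43817535 -0.24486788  0.022     ]
(450, 254) [ 0.36128332 -0.40260352  0.022     ]
(288, 187) [0.55882438 0.09336893 0.105     ]
```

View pics/crop1.png

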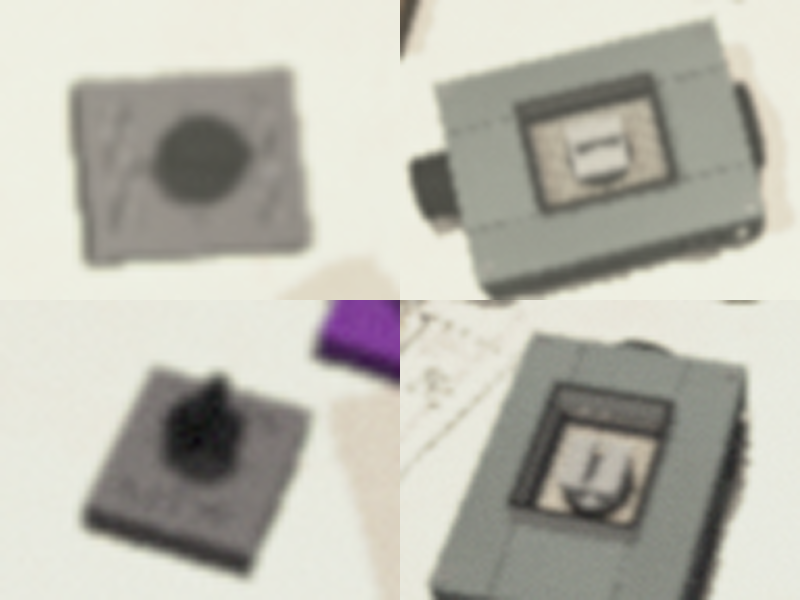

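The crop confirms it: the grey cover (left) with black disc and wing, the purple decoy beyond it, and the collar with its pale slotted plate (right). Next I'll measure the cover, collar, slot and wing edges.

```bash
cat >> h.py <<'E'
from scipy.ndimage import map_coordinates
def edges(n,g,c,yaw,hx,hy,z,R=.012,frac=.8,skip=.0):
    """edge lines of a rectangle on plane z; returns per side (offset along normal, tilt rad, resid)"""
    ux=np.array([np.cos(yaw),np.sin(yaw)]);uy=np.array([-ux[1],ux[0]]);res={}
    for nm,N,T,h,l in(('+x',ux,uy,hx,hy),('-x',-ux,uy,hx,hy),('+y',uy,ux,hy,hx),('-y',-uy,ux,hy,hx)):
        t=np.linspace(-l*frac,l*frac,41); t=t[abs(t)>skip*l]; s=np.arange(-R,R,.00025)
        P=(np.array(c)+h*N)[None,None]+t[:,None,None]*T+s[None,:,None]*N
        P=np.concatenate([P,np.full(P.shape[:2]+(1,),z)],2)
        uv=proj(n,P.reshape(-1,3)); I=map_coordinates(g,[uv[:,1],uv[:,0]],order=1).reshape(len(t),-1)
        G=abs(np.gradient(cv2.GaussianBlur(I.astype(np.float32),(0,0),4),axis=1)) 
        o=s[G.argmax(1)]; k=np.ones(len(o),bool)
        for _ in range(4):
            p=np.polyfit(t[k],o[k],1); r=o-np.polyval(p,t); k=abs(r)<max(.0015,1.5*np.median(abs(r)))
        res[nm]=(round(1e3*p[1],2),round(float(p[0]*(1 if nm in('-x','+y') else -1)),4),round(1e3*np.std(r[k]),2),int(k.sum()))
    return res
E
python3 - <<'E'
from h import *
ims={n:cv2.imread(f) for n,f in(('top','pics/top0.png'),('scene','pics/sc0.png'))}
for n,im in ims.items():
    g=im.astype(np.float32).mean(2)
    for nm,c,yaw,hx,hy,z in(('cover',(.438,-.245),.07,.046,.056,.022),('case',(.559,.093),.22,.078,.107,.085)):
        # 2 refinements
        c=np.array(c)
        for it in range(3):
            e=edges(n,g,c,yaw,hx,hy,z,R=.016 if it==0 else .010,skip=.45 if nm=='case' else 0)
            ux=np.array([np.cos(yaw),np.sin(yaw)]);uy=np.array([-ux[1],ux[0]])
            if it<2:
                c=c+1e-3*((e['+x'][0]-e['-x'][0])/2*ux+(e['+y'][0]-e['-y'][0])/2*uy)
                yaw+=np.median([e[k][1] for k in e])
        print(n,nm,c.round(4),round(yaw,4),e)
# rectified close-ups
def rect(n,c,yaw,z,h=.06,px=400):
    ux=np.array([np.cos(yaw),np.sin(yaw)]);uy=np.array([-ux[1],ux[0]])
    a=np.linspace(h,-h,px); X,Y=np.meshgrid(a,a,indexing='ij') # rows: +x up, cols: +y left
    P=np.dstack([c[0]+X*ux[0]+Y*uy[0],c[1]+X*ux[1]+Y*uy[1],np.full(X.shape,z)])
    uv=proj(n,P.reshape(-1,3)).astype(np.float32).reshape(px,px,2)
    return cv2.resize(cv2.remap(ims[n],uv[...,0],uv[...,1],cv2.INTER_CUBIC),(300,300))
o=np.vstack([np.hstack([rect('top',(.438,-.245),.07,.067),rect('top',(.559,.093),.22,.0905)]),np.hstack([rect('scene',(.438,-.245),.07,.067),rect('scene',(.559,.093),.22,.0905)])])
cv2.imwrite('pics/rect.png',o)
E
```

```text
top cover [ 0.4376 -0.244 ] 0.0585 {'+x': (np.float64(0.49), -0.002, np.float64(0.28), 40), '-x': (np.float64(0.48), -0.0109, np.float64(0.34), 40), '+y': (np.float64(1.54), 0.0021, np.float64(0.22), 40), '-y': (np.float64(1.54), 0.0036, np.float64(0.21), 40)}
top case [0.5611 0.095 ] 0.2327 {'+x': (np.float64(7.56), 0.0009, np.float64(0.08), 18), '-x': (np.float64(7.42), -0.0013, np.float64(0.08), 18), '+y': (np.float64(0.19), 0.0013, np.float64(0.08), 18), '-y': (np.float64(0.21), 0.0092, np.float64(0.43), 18)}
scene cover [ 0.4364 -0.238 ] 0.0557 {'+x': (np.float64(0.76), -0.0006, np.float64(0.1), 40), '-x': (np.float64(0.76), 0.0045, np.float64(0.28), 40), '+y': (np.float64(7.21), -0.0025, np.float64(0.07), 40), '-y': (np.float64(6.76), -0.0097, np.float64(0.27), 40)}
scene case [0.5641 0.0982] 0.2392 {'+x': (np.float64(4.43), -0.0027, np.float64(0.07), 18), '-x': (np.float64(4.3), 0.048, np.float64(0.32), 15), '+y': (np.float64(-0.25), -0.0, np.float64(0.0), 18), '-y': (np.float64(-0.4), 0.002, np.float64(0.07), 18)}
```

View pics/rect.png

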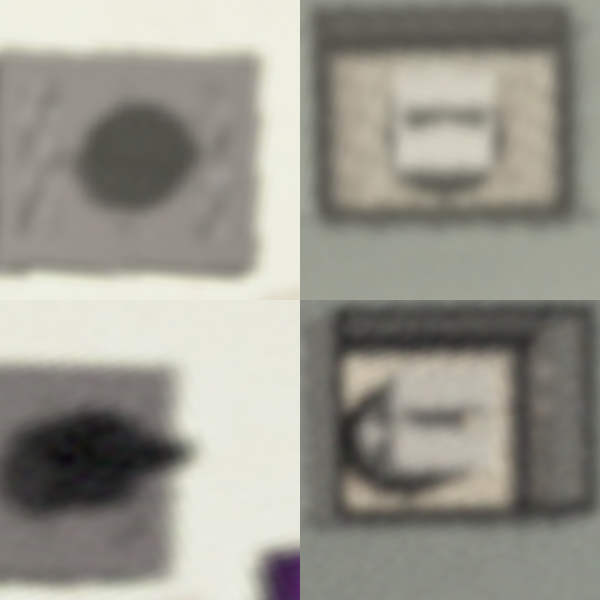

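The cover centre is about (0.438, −0.245) with yaw 0.057. The case and collar centre is about (0.568, 0.098) with yaw 0.236. The slot (rect image at about (447,116)) lies at yaw 0.3–0.35, and the wing at about 0.1. Moving above the wing.

```bash
cat >> h.py <<'E'
from scipy.spatial.transform import Rotation as Ro
def delta(p,wing_yaw_deg):
    """tool-axis mm & deg from the present pose to TCP p with tool down, tool yaw = wing-90"""
    o=ctrl.get_obs(); A=Ro.from_euler('xyz',o['orientation'],degrees=True)
    B=Ro.from_euler('xyz',[180,0,wing_yaw_deg-90],degrees=True)
    print('pos',(A.inv().apply(np.array(p)-o['tool_pos'])*1e3).round(1),'ang',np.degrees((A.inv()*B).as_rotvec()).round(2))
E
python3 -c "
from h import *
delta((.438,-.2452,.12),5.5)"
```

```text
pos [-302.5  273.8  106.1] ang [ 8.000e-02  5.000e-02 -7.179e+01]
```

Emit:
{"api": "apply_moves", "payload": {"deltas": [{"fingers":60,"delta_pos":[-302.5,273.8,106],"angular":[0,0,-71.8]},{"fingers":60,"delta_pos":[-302.5,273.8,106],"angular":[0,0,-71.8]},{"fingers":60,"delta_pos":[-302.5,273.8,106],"angular":[0,0,-71.8]},{"fingers":60,"delta_pos":[-302.5,273.8,106],"angular":[0,0,-71.8]},{"fingers":60,"delta_pos":[-302.5,273.8,106],"angular":[0,0,-71.8]},{"fingers":60,"delta_pos":[-302.5,273.8,106],"angular":[0,0,-71.8]},{"fingers":60,"delta_pos":[-302.5,273.8,106],"angular":[0,0,-71.8]},{"fingers":60,"delta_pos":[-302.5,273.8,106],"angular":[0,0,-71.8]},{"fingers":60,"delta_pos":[-302.5,273.8,106],"angular":[0,0,-71.8]},{"fingers":60,"delta_pos":[-302.5,273.8,106],"angular":[0,0,-71.8]}]}}

```text
clock: 1.1
tool_pos: [0.4387, -0.2432, 0.1197]
orientation: [179.9, 0.0, -84.2]
force: [-0.0, 0.6, 0.6]
opening: 0.0601
gripper_force: 0.0
```

```bash
python3 -c "
from h import *
o=ctrl.get_obs(); print(o['tool_pos'],o['orientation'],o['force'],o['joint_pos'])
delta((.438,-.2452,.12),5.5);delta((.438,-.2452,.0465),5.5)"
```

```text
[ 0.43868493 -0.24320713  0.11967205] [ 1.79923167e+02  3.86913660e-02 -8.41932530e+01] [-0.02149785  0.62051479  0.5763404 ] [-6.54008237e+00  1.00667513e+01 -2.91883521e+01 -2.75617379e-02
 -5.08282289e+01  1.23642801e+01]
pos [ 1.9  0.9 -0.3] ang [0.08 0.04 0.31]
pos [ 2.   0.8 73.2] ang [0.08 0.04 0.31]
```

Emit:
{"api": "apply_moves", "payload": {"deltas": [{"fingers":60,"delta_pos":[2,0.8,25],"angular":[0,0,0]},{"fingers":60,"delta_pos":[2,0.8,50],"angular":[0,0,0]},{"fingers":60,"delta_pos":[2,0.8,65],"angular":[0,0,0]},{"fingers":60,"delta_pos":[2,0.8,70],"angular":[0,0,0]},{"fingers":60,"delta_pos":[2,0.8,72],"angular":[0,0,0]},{"fingers":60,"delta_pos":[2,0.8,72.5],"angular":[0,0,0]},{"fingers":60,"delta_pos":[2,0.8,72.5],"angular":[0,0,0]}]}}

```text
clock: 1.8
tool_pos: [0.4382, -0.248, 0.0488]
orientation: [-179.9, -0.0, -84.5]
force: [-0.8, -0.4, -0.5]
opening: 0.0595
gripper_force: 0.0
```

```bash
python3 -c "
from h import *
delta((.438,-.2452,.0465),5.5)
b=ctrl.snapshot('scene'); cv2.imwrite('pics/g1.png',cv2.resize(b[120:220,300:460,::-1],(800,500),interpolation=cv2.INTER_CUBIC))"
```

```text
pos [-2.8 -0.1  2.3] ang [-0.07 -0.02 -0.  ]
```

View pics/g1.png

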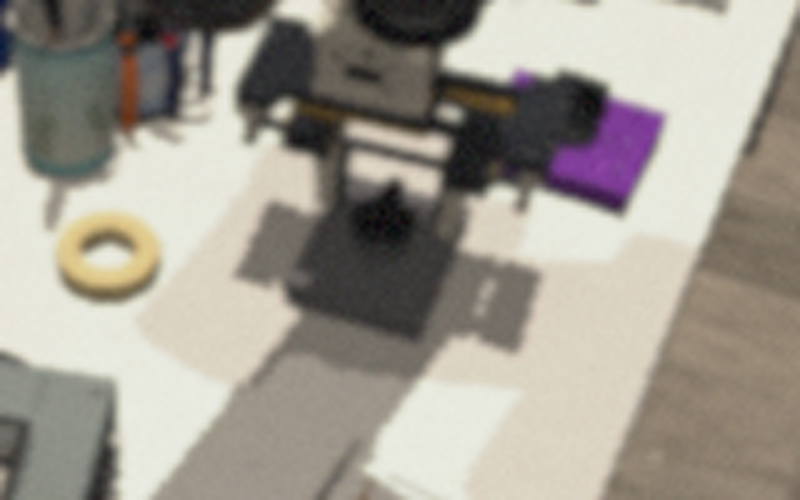

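The fingers straddle the wing: wing at (385,205), fingers at (330,180) and (450,190). Correct the small offset, settle on the disc and grip.

Emit:
{"api": "apply_moves", "payload": {"deltas": [{"fingers":60,"delta_pos":[-2.4,0,1],"angular":[0,0,0]},{"fingers":60,"delta_pos":[-2.4,0,2],"angular":[0,0,0]},{"fingers":60,"delta_pos":[-2.4,0,2],"angular":[0,0,0]},{"fingers":60,"delta_pos":[-2.4,0,2],"angular":[0,0,0]}]}}

```text
clock: 2.25
tool_pos: [0.4375, -0.2453, 0.0461]
orientation: [-180.0, 0.0, -84.5]
force: [-0.2, 0.8, 0.6]
opening: 0.06
gripper_force: 0.0
```

Emit:
{"api": "apply_moves", "payload": {"deltas": [{"fingers":30,"delta_pos":[0,0,0],"angular":[0,0,0]},{"fingers":20,"delta_pos":[0,0,0],"angular":[0,0,0]},{"fingers":14,"delta_pos":[0,0,0],"angular":[0,0,0]},{"fingers":8,"delta_pos":[0,0,0],"angular":[0,0,0]},{"fingers":5,"delta_pos":[0,0,0],"angular":[0,0,0]},{"fingers":5,"delta_pos":[0,0,0],"angular":[0,0,0]},{"fingers":5,"delta_pos":[0,0,0],"angular":[0,0,0]}]}}

```text
clock: 2.95
tool_pos: [0.4376, -0.2454, 0.0462]
orientation: [-180.0, -0.0, -84.5]
force: [-0.0, 1.2, -0.1]
opening: 0.0118
gripper_force: 29.7
```

Emit:
{"api": "apply_moves", "payload": {"deltas": [{"fingers":5,"delta_pos":[0,0,-10],"angular":[0,0,0]},{"fingers":5,"delta_pos":[0,0,-30],"angular":[0,0,0]},{"fingers":5,"delta_pos":[0,0,-60],"angular":[0,0,0]},{"fingers":5,"delta_pos":[0,0,-95],"angular":[0,0,0]},{"fingers":5,"delta_pos":[0,0,-130],"angular":[0,0,0]},{"fingers":5,"delta_pos":[0,0,-144],"angular":[0,0,0]},{"fingers":5,"delta_pos":[0,0,-144],"angular":[0,0,0]}]}}

```text
clock: 3.65
tool_pos: [0.4384, -0.2456, 0.1928]
orientation: [-179.7, -0.1, -84.5]
force: [1.0, 0.4, -2.2]
opening: 0.0118
gripper_force: 29.7
```

```bash
python3 -c "
from h import *
print(ctrl.get_obs()['force'])
delta((.568,.098,.19),15.7)"
```

```text
[ 0.96027509  0.35681943 -2.16525894]
pos [-329.6 -162.     3.1] ang [ -0.25  -0.1  -10.18]
```

Emit:
{"api": "apply_moves", "payload": {"deltas": [{"fingers":5,"delta_pos":[-10,-5,2],"angular":[0,0,-1]},{"fingers":5,"delta_pos":[-40,-20,2],"angular":[0,0,-3]},{"fingers":5,"delta_pos":[-82,-40,2],"angular":[0,0,-5]},{"fingers":5,"delta_pos":[-126,-62,2],"angular":[0,0,-7]},{"fingers":5,"delta_pos":[-170,-84,2],"angular":[0,0,-9]},{"fingers":5,"delta_pos":[-214,-105,2],"angular":[0,0,-10.2]},{"fingers":5,"delta_pos":[-258,-127,2],"angular":[0,0,-10.2]},{"fingers":5,"delta_pos":[-295,-145,2],"angular":[0,0,-10.2]},{"fingers":5,"delta_pos":[-320,-157,2],"angular":[0,0,-10.2]},{"fingers":5,"delta_pos":[-329.6,-162,2],"angular":[0,0,-10.2]}]}}

```text
clock: 4.65
tool_pos: [0.5666, 0.101, 0.1857]
orientation: [179.8, -0.0, -74.1]
force: [-0.2, -1.1, -3.0]
opening: 0.0117
gripper_force: 29.7
```

Emit:
{"api": "apply_moves", "payload": {"deltas": [{"fingers":5,"delta_pos":[0,0,0],"angular":[0,0,0]},{"fingers":5,"delta_pos":[0,0,0],"angular":[0,0,0]},{"fingers":5,"delta_pos":[0,0,0],"angular":[0,0,0]}]}}

```text
clock: 4.95
tool_pos: [0.5663, 0.0972, 0.1876]
orientation: [179.9, -0.0, -74.3]
force: [0.1, 0.1, -2.9]
opening: 0.0116
gripper_force: 29.7
```

```bash
python3 - <<'E'
from h import *
a=snap('top','t2.png'); b=snap('scene','s2.png')
r=lambda im,x,y,w,h:cv2.resize(im[y:y+h,x:x+w],(400,300),interpolation=cv2.INTER_CUBIC)
cv2.imwrite('pics/c2.png',np.hstack([r(a,224,140,128,96),r(b,224,150,128,96)])[:,:,::-1])
delta((.568,.098,.19),15.7); print(ctrl.get_obs()['force'])
E
```

```text
pos [-0.4 -1.5 -1.9] ang [ 0.01  0.   -0.06]
[ 0.19337077 -0.27637436 -1.5523896 ]
```

View pics/c2.png

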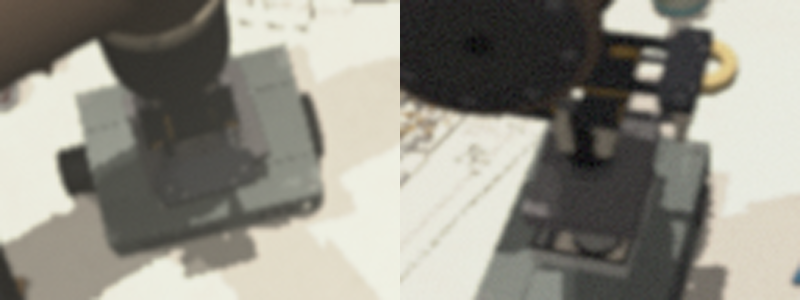

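The cover hangs over the collar: it covers (150–265,130–200) in the top crop, with the collar's near end visible under it at (585,245) in the scene crop. I'll fine-position, then descend by feel.

Emit:
{"api": "apply_moves", "payload": {"deltas": [{"fingers":5,"delta_pos":[-0.4,-1.5,8],"angular":[0,0,0]},{"fingers":5,"delta_pos":[-0.4,-1.5,18],"angular":[0,0,0]},{"fingers":5,"delta_pos":[-0.4,-1.5,28],"angular":[0,0,0]},{"fingers":5,"delta_pos":[-0.4,-1.5,30],"angular":[0,0,0]},{"fingers":5,"delta_pos":[-0.4,-1.5,30],"angular":[0,0,0]},{"fingers":5,"delta_pos":[-0.4,-1.5,30],"angular":[0,0,0]}]}}

```text
clock: 5.65
tool_pos: [0.5685, 0.0991, 0.1581]
orientation: [-180.0, -0.0, -74.3]
force: [-0.1, -0.9, -2.0]
opening: 0.0119
gripper_force: 29.7
```

```bash
python3 - <<'E'
from h import *
o=ctrl.get_obs(); print(o['tool_pos'],o['force'],o['moment'])
delta((.568,.098,.156),15.7)
z=o['tool_pos'][2]-.024
for n in('top','scene'):
    im=snap(n,n+'3.png').astype(np.float32)
    for nm,g in(('lum',im.mean(2)),('g-r',6*(im[...,1]-im[...,0]))):
        g=cv2.GaussianBlur(g,(0,0),.7)
        print(n,nm,{k:tuple(map(float,v)) for k,v in edges(n,g,o['tool_pos'][:2],.236,.046,.056,z,R=.01).items()})
    g=cv2.GaussianBlur(cv2.imread('pics/'+('top0' if n=='top' else 'sc0')+'.png').astype(np.float32).mean(2),(0,0),.5)
    print(n,'rim',{k:tuple(map(float,v)) for k,v in edges(n,g,(.568,.098),.236,.0415,.0515,.105,R=.006).items()})
a=cv2.imread('pics/scene3.png')[:,:,::-1]
cv2.imwrite('pics/c3.png',cv2.resize(a[165:255,230:350][:,:,::-1],(800,600),interpolation=cv2.INTER_CUBIC))
E
```

```text
[0.56854423 0.09908859 0.15812806] [-0.06371257 -0.91231055 -1.9968964 ] [ 0.0400935   0.13784576 -0.02763977]
pos [0.9 0.8 2.1] ang [-0.   -0.01  0.02]
top lum {'+x': (-6.86, 0.0343, 1.03, 29.0), '-x': (-4.97, 0.1415, 4.11, 32.0), '+y': (-4.63, -0.0856, 1.24, 27.0), '-y': (4.05, 0.0903, 0.33, 30.0)}
top g-r {'+x': (-5.41, 0.0949, 1.58, 29.0), '-x': (-2.22, -0.073, 0.53, 27.0), '+y': (-2.22, 0.062, 0.34, 40.0), '-y': (1.71, 0.0799, 0.22, 40.0)}
top rim {'+x': (2.18, -0.0035, 0.07, 40.0), '-x': (2.57, -0.0066, 0.1, 40.0), '+y': (-0.28, -0.0015, 0.08, 40.0), '-y': (1.55, 0.0011, 0.16, 40.0)}
scene lum {'+x': (2.11, -0.1858, 1.43, 27.0), '-x': (5.63, 0.0658, 0.58, 30.0), '+y': (3.95, -0.0804, 0.77, 25.0), '-y': (0.49, 0.0369, 6.08, 40.0)}
scene g-r {'+x': (-1.26, 0.0417, 0.34, 32.0), '-x': (4.51, 0.0849, 0.66, 32.0), '+y': (-4.5, -0.1159, 0.79, 25.0), '-y': (0.76, -0.0258, 5.84, 40.0)}
scene rim {'+x': (1.79, 0.0048, 0.1, 40.0), '-x': (-1.67, -0.0814, 0.73, 24.0), '+y': (-0.73, -0.0166, 2.53, 40.0), '-y': (0.24, 0.0005, 0.05, 40.0)}
```

View pics/c3.png

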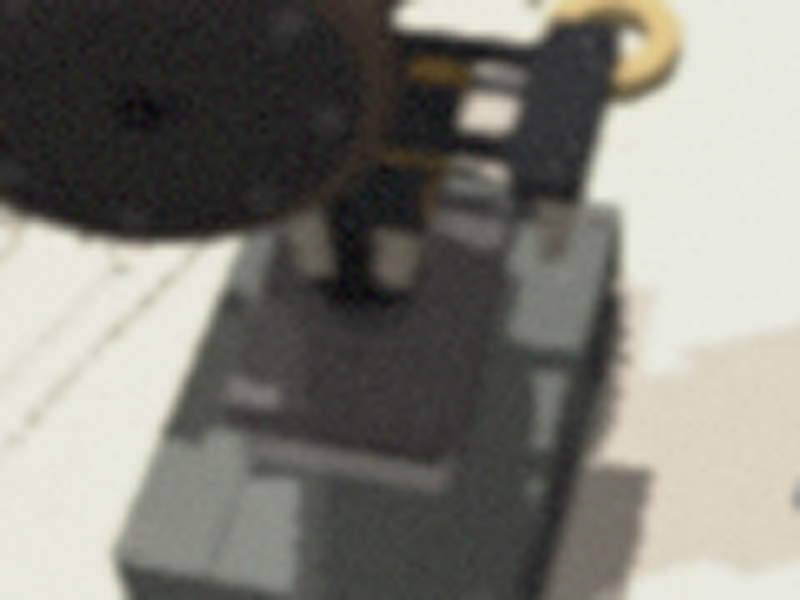

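In the top view the cover's edges are about 0.075 rad counter-clockwise of the case: it turned a little with the wing when gripped. I'll correct that and re-measure.

Emit:
{"api": "apply_moves", "payload": {"deltas": [{"fingers":5,"delta_pos":[0.5,0,0],"angular":[0,0,2]},{"fingers":5,"delta_pos":[0.5,0,0],"angular":[0,0,4.3]},{"fingers":5,"delta_pos":[0.5,0,0],"angular":[0,0,4.3]},{"fingers":5,"delta_pos":[0.5,0,0],"angular":[0,0,4.3]}]}}

```text
clock: 6.15
tool_pos: [0.5686, 0.0987, 0.1583]
orientation: [-180.0, 0.0, -78.5]
force: [0.5, -0.9, -1.8]
opening: 0.0118
gripper_force: 29.7
```

```bash
python3 - <<'E'
from h import *
o=ctrl.get_obs(); print(o['tool_pos'],o['orientation'],o['force'])
z=o['tool_pos'][2]-.024
for n in('top','scene'):
    im=snap(n,n+'4.png').astype(np.float32)
    for nm,g in(('lum',im.mean(2)),('g-r',6*(im[...,1]-im[...,0]))):
        g=cv2.GaussianBlur(g,(0,0),.7)
        print(n,nm,{k:tuple(map(float,v)) for k,v in edges(n,g,o['tool_pos'][:2],.236,.046,.056,z,R=.01).items()})
E
```

```text
[0.56864925 0.09866975 0.15833704] [-1.79972713e+02  6.49541314e-03 -7.85204121e+01] [ 0.48899599 -0.94869589 -1.77926535]
top lum {'+x': (-7.51, 0.0153, 0.43, 28.0), '-x': (-3.87, 0.0291, 4.46, 33.0), '+y': (-4.29, -0.1228, 0.66, 27.0), '-y': (3.54, 0.0223, 0.13, 40.0)}
top g-r {'+x': (-5.99, 0.0237, 0.25, 36.0), '-x': (-2.45, -0.1495, 1.03, 28.0), '+y': (-2.84, 0.0337, 0.34, 40.0), '-y': (1.94, 0.0028, 0.34, 40.0)}
scene lum {'+x': (1.54, -0.2086, 1.46, 28.0), '-x': (6.78, 0.0116, 0.55, 40.0), '+y': (1.5, -0.0613, 0.58, 40.0), '-y': (1.74, -0.004, 5.04, 40.0)}
scene g-r {'+x': (-2.52, -0.0176, 0.28, 40.0), '-x': (4.65, 0.0231, 0.68, 35.0), '+y': (1.61, 0.2005, 1.95, 28.0), '-y': (5.73, -0.026, 2.1, 22.0)}
```

Emit:
{"api": "apply_moves", "payload": {"deltas": [{"fingers":5,"delta_pos":[-0.7,1.0,2],"angular":[0,0,0.6]},{"fingers":5,"delta_pos":[-0.7,1.0,4],"angular":[0,0,0.6]},{"fingers":5,"delta_pos":[-0.7,1.0,6],"angular":[0,0,0.6]},{"fingers":5,"delta_pos":[-0.7,1.0,7],"angular":[0,0,0.6]},{"fingers":5,"delta_pos":[-0.7,1.0,8],"angular":[0,0,0.6]},{"fingers":5,"delta_pos":[-0.7,1.0,8],"angular":[0,0,0.6]}]}}

```text
clock: 6.85
tool_pos: [0.5678, 0.0991, 0.1503]
orientation: [-180.0, -0.0, -79.2]
force: [1.1, 0.5, -1.3]
opening: 0.0116
gripper_force: 29.8
```

```bash
python3 -c "
from h import *
o=ctrl.get_obs(); print(o['tool_pos'],o['orientation'],o['force'],o['moment'])"
```

```text
[0.56780366 0.09911664 0.15030768] [-1.79954078e+02 -4.73540495e-03 -7.91780492e+01] [ 1.08421691  0.45171654 -1.31335135] [-0.03609216 -0.19706772 -0.01853058]
```

Emit:
{"api": "apply_moves", "payload": {"deltas": [{"fingers":5,"delta_pos":[0,-2.2,-0.5],"angular":[0,0,0]},{"fingers":5,"delta_pos":[0,-2.2,1],"angular":[0,0,0]},{"fingers":5,"delta_pos":[0,-2.2,2],"angular":[0,0,0]},{"fingers":5,"delta_pos":[0,-2.2,2],"angular":[0,0,0]}]}}

```text
clock: 7.25
tool_pos: [0.5696, 0.0995, 0.1478]
orientation: [180.0, -0.0, -79.2]
force: [0.8, -1.0, -3.2]
opening: 0.0117
gripper_force: 29.8
```

```bash
python3 -c "
from h import *
o=ctrl.get_obs(); print(o['tool_pos'],o['orientation'],o['force'],o['moment'])"
```

```text
[0.56955271 0.09947484 0.14778698] [ 1.79990157e+02 -2.22369913e-03 -7.91903302e+01] [ 0.82234115 -0.98566154 -3.15847566] [ 0.03847352 -0.16115913 -0.05019639]
```

Already about 3 mm below the rim with no contact, so the cover is engaging. Continue gently.

Emit:
{"api": "apply_moves", "payload": {"deltas": [{"fingers":5,"delta_pos":[0,0,2],"angular":[0,0,0]},{"fingers":5,"delta_pos":[0,0,4],"angular":[0,0,0]},{"fingers":5,"delta_pos":[0,0,6],"angular":[0,0,0]},{"fingers":5,"delta_pos":[0,0,8],"angular":[0,0,0]},{"fingers":5,"delta_pos":[0,0,8],"angular":[0,0,0]}]}}

```text
clock: 7.75
tool_pos: [0.5695, 0.0994, 0.1397]
orientation: [180.0, -0.0, -79.2]
force: [0.7, 0.1, -3.1]
opening: 0.0119
gripper_force: 29.8
```

Emit:
{"api": "apply_moves", "payload": {"deltas": [{"fingers":5,"delta_pos":[0,0,1.5],"angular":[0,0,0]},{"fingers":5,"delta_pos":[0,0,3],"angular":[0,0,0]},{"fingers":5,"delta_pos":[0,0,4.5],"angular":[0,0,0]},{"fingers":5,"delta_pos":[0,0,4.5],"angular":[0,0,0]}]}}

```text
clock: 8.15
tool_pos: [0.5695, 0.0994, 0.1353]
orientation: [180.0, -0.0, -79.2]
force: [0.4, 0.1, -2.5]
opening: 0.0118
gripper_force: 29.8
```

```bash
python3 -c "
from h import *
o=ctrl.get_obs(); print(o['tool_pos'],o['orientation'],o['force'],o['moment'])"
```

```text
[0.56951857 0.09943787 0.13534751] [ 1.79990818e+02 -3.51906163e-03 -7.91907144e+01] [ 0.40653253  0.14444632 -2.52917541] [ 0.0776796  -0.12210494 -0.00644767]
```

Emit:
{"api": "apply_moves", "payload": {"deltas": [{"fingers":5,"delta_pos":[0,0,1],"angular":[0,0,0]},{"fingers":5,"delta_pos":[0,0,2],"angular":[0,0,0]},{"fingers":5,"delta_pos":[0,0,2.5],"angular":[0,0,0]},{"fingers":5,"delta_pos":[0,0,2.5],"angular":[0,0,0]}]}}

```text
clock: 8.55
tool_pos: [0.5695, 0.0994, 0.1332]
orientation: [-180.0, -0.0, -79.2]
force: [-0.9, 0.1, -1.1]
opening: 0.0119
gripper_force: 29.8
```

Emit:
{"api": "apply_moves", "payload": {"deltas": [{"fingers":5,"delta_pos":[0,0,0.5],"angular":[0,0,0]},{"fingers":5,"delta_pos":[0,0,0.5],"angular":[0,0,0]},{"fingers":5,"delta_pos":[0,0,0.5],"angular":[0,0,0]}]}}

```text
clock: 8.85
tool_pos: [0.5696, 0.0994, 0.1328]
orientation: [-180.0, -0.0, -79.2]
force: [-1.3, 0.0, 2.0]
opening: 0.012
gripper_force: 29.8
```

Emit:
{"api": "apply_moves", "payload": {"deltas": [{"fingers":5,"delta_pos":[0,0,0.5],"angular":[0,0,0]},{"fingers":5,"delta_pos":[0,0,0.5],"angular":[0,0,0]},{"fingers":5,"delta_pos":[0,0,0.5],"angular":[0,0,0]}]}}

```text
clock: 9.15
tool_pos: [0.5696, 0.0994, 0.1321]
orientation: [-180.0, -0.0, -79.2]
force: [-0.9, 0.4, 3.5]
opening: 0.0115
gripper_force: 29.8
```

Home, with the stud preload taken up. Turn to and fro under light pressure; the slot is about 7° counter-clockwise by the image.

Emit:
{"api": "apply_moves", "payload": {"deltas": [{"fingers":5,"delta_pos":[0,0,0.6],"angular":[0,0,-1.5]},{"fingers":5,"delta_pos":[0,0,0.6],"angular":[0,0,-3]},{"fingers":5,"delta_pos":[0,0,0.6],"angular":[0,0,-4.5]},{"fingers":5,"delta_pos":[0,0,0.6],"angular":[0,0,-6]},{"fingers":5,"delta_pos":[0,0,0.6],"angular":[0,0,-6]}]}}

```text
clock: 9.65
tool_pos: [0.5694, 0.0994, 0.1314]
orientation: [180.0, -0.0, -73.1]
force: [-3.2, 0.2, 3.4]
opening: 0.0118
gripper_force: 29.8
```

```bash
python3 -c "
from h import *
o=ctrl.get_obs(); print(o['tool_pos'],o['orientation'],o['force'],o['moment'])"
```

```text
[0.56937203 0.09938897 0.13140559] [ 1.79976746e+02 -2.85500698e-03 -7.31108656e+01] [-3.15750455  0.23492185  3.41355915] [-0.07908834  1.18228794  0.07746858]
```

Emit:
{"api": "apply_moves", "payload": {"deltas": [{"fingers":5,"delta_pos":[0,0.5,0.5],"angular":[0,0,0]},{"fingers":5,"delta_pos":[0,0.5,1],"angular":[0,0,0]},{"fingers":5,"delta_pos":[0,0.5,1],"angular":[0,0,0]}]}}

```text
clock: 9.95
tool_pos: [0.5693, 0.0994, 0.1306]
orientation: [-180.0, -0.0, -73.2]
force: [-0.9, -0.7, 3.9]
opening: 0.0117
gripper_force: 29.8
```

Emit:
{"api": "apply_moves", "payload": {"deltas": [{"fingers":5,"delta_pos":[0,0,0],"angular":[0,0,-1.5]},{"fingers":5,"delta_pos":[0,0,0],"angular":[0,0,-3]},{"fingers":5,"delta_pos":[0,0,0],"angular":[0,0,-3]}]}}

```text
clock: 10.25
tool_pos: [0.5692, 0.0994, 0.1306]
orientation: [-180.0, 0.0, -70.1]
force: [-1.8, -0.6, 5.0]
opening: 0.0116
gripper_force: 29.8
```

```bash
python3 -c "
from h import *
o=ctrl.get_obs(); print(o['tool_pos'],o['orientation'],o['force'],o['moment'])"
```

```text
[0.5691981  0.09937148 0.13061807] [-1.79980863e+02  6.30689611e-04 -7.01039319e+01] [-1.84068063 -0.60040124  4.96819184] [-9.59835175e-05  8.34619721e-01 -7.21650504e-02]
```

The force follows the spring curve at 2.6 mm in, so the pin is through the slot. Push in by steps.

Emit:
{"api": "apply_moves", "payload": {"deltas": [{"fingers":5,"delta_pos":[0,0.3,1],"angular":[0,0,1]},{"fingers":5,"delta_pos":[0,0.3,2],"angular":[0,0,1]},{"fingers":5,"delta_pos":[0,0.3,2],"angular":[0,0,1]}]}}

```text
clock: 10.55
tool_pos: [0.5692, 0.0994, 0.1287]
orientation: [-179.9, -0.0, -71.2]
force: [-1.8, 0.4, 6.1]
opening: 0.0113
gripper_force: 29.8
```

Emit:
{"api": "apply_moves", "payload": {"deltas": [{"fingers":5,"delta_pos":[0,0,1],"angular":[0,0,0]},{"fingers":5,"delta_pos":[0,0,2],"angular":[0,0,0]},{"fingers":5,"delta_pos":[0,0,3],"angular":[0,0,0]},{"fingers":5,"delta_pos":[0,0,3],"angular":[0,0,0]}]}}

```text
clock: 10.95
tool_pos: [0.5692, 0.0994, 0.126]
orientation: [-179.9, -0.0, -71.2]
force: [-2.1, -0.3, 6.8]
opening: 0.0117
gripper_force: 29.8
```

```bash
python3 -c "
from h import *
o=ctrl.get_obs(); print(o['tool_pos'],o['orientation'],o['force'],o['moment'])"
```

```text
[0.56924782 0.09938021 0.1260288 ] [-1.79937260e+02 -5.92139380e-03 -7.11964195e+01] [-2.0779203  -0.3068411   6.82027048] [ 0.02244968  1.05881173 -0.01455078]
```

Emit:
{"api": "apply_moves", "payload": {"deltas": [{"fingers":5,"delta_pos":[0,0,1.2],"angular":[0,0,0]},{"fingers":5,"delta_pos":[0,0,2.4],"angular":[0,0,0]},{"fingers":5,"delta_pos":[0,0,3.6],"angular":[0,0,0]},{"fingers":5,"delta_pos":[0,0,3.6],"angular":[0,0,0]}]}}

```text
clock: 11.35
tool_pos: [0.5693, 0.0993, 0.1228]
orientation: [-179.9, -0.0, -71.2]
force: [-3.5, -0.5, 10.3]
opening: 0.0121
gripper_force: 29.8
```

```bash
python3 -c "
from h import *
o=ctrl.get_obs(); print(o['tool_pos'],o['orientation'],o['force'],o['moment'],o['joint_pos'])"
```

```text
[0.56927377 0.09934908 0.12277675] [-1.79927589e+02 -1.30417888e-02 -7.11844869e+01] [-3.49029231 -0.52544782 10.3389582 ] [-0.0186038   1.48251387 -0.05761025] [ 2.93019158e+01  1.65302988e+01 -1.98230692e+01  3.23153502e-02
 -5.35778079e+01 -1.05055654e+01]
```

Emit:
{"api": "apply_moves", "payload": {"deltas": [{"fingers":5,"delta_pos":[0,0.5,0.4],"angular":[0,0,0]},{"fingers":5,"delta_pos":[0,0.5,0.4],"angular":[0,0,3]},{"fingers":5,"delta_pos":[0,0.5,0.4],"angular":[0,0,7]},{"fingers":5,"delta_pos":[0,0.5,0.4],"angular":[0,0,12]},{"fingers":5,"delta_pos":[0,0.5,0.4],"angular":[0,0,17]},{"fingers":5,"delta_pos":[0,0.5,0.4],"angular":[0,0,22]},{"fingers":5,"delta_pos":[0,0.5,0.4],"angular":[0,0,22]}]}}

```text
clock: 12.05
tool_pos: [0.5701, 0.0995, 0.1231]
orientation: [-179.8, 0.1, -93.3]
force: [0.1, -0.5, 11.0]
opening: 0.0118
gripper_force: 29.8
```

```bash
python3 -c "
from h import *
o=ctrl.get_obs(); print(o['tool_pos'],o['orientation'],o['force'],o['moment'])"
```

```text
[0.57012449 0.09950242 0.12309343] [-1.79780977e+02  5.96428427e-02 -9.33399218e+01] [ 0.11299491 -0.49700454 10.97767566] [-0.13435141  0.34456482  0.02913046]
```

Emit:
{"api": "apply_moves", "payload": {"deltas": [{"fingers":5,"delta_pos":[0,0,0.5],"angular":[0,0,3]},{"fingers":5,"delta_pos":[0,0,0.5],"angular":[0,0,8]},{"fingers":5,"delta_pos":[0,0,0.5],"angular":[0,0,13]},{"fingers":5,"delta_pos":[0,0,0.5],"angular":[0,0,18]},{"fingers":5,"delta_pos":[0,0,0.5],"angular":[0,0,23]},{"fingers":5,"delta_pos":[0,0,0.5],"angular":[0,0,28]},{"fingers":5,"delta_pos":[0,0,0.5],"angular":[0,0,32]},{"fingers":5,"delta_pos":[0,0,0.5],"angular":[0,0,32]}]}}

```text
clock: 12.85
tool_pos: [0.5713, 0.0992, 0.1232]
orientation: [-179.7, 0.2, -125.3]
force: [3.6, -3.3, 10.9]
opening: 0.0119
gripper_force: 29.8
```

```bash
python3 -c "
from h import *
o=ctrl.get_obs(); print(o['tool_pos'],o['orientation'],o['force'],o['moment'])"
```

```text
[0.57132005 0.0991703  0.12315902] [-179.73529751    0.22091099 -125.28769408] [ 3.56616412 -3.28897134 10.86375896] [-1.34976706 -1.20031926  0.0245452 ]
```

The stud axis sits about 2 mm from the TCP along the wing, so I'll compensate while finishing the turn.

Emit:
{"api": "apply_moves", "payload": {"deltas": [{"fingers":5,"delta_pos":[0.2,-0.8,0.5],"angular":[0,0,3]},{"fingers":5,"delta_pos":[0.2,-1.1,0.5],"angular":[0,0,8]},{"fingers":5,"delta_pos":[0.3,-1.3,0.5],"angular":[0,0,13]},{"fingers":5,"delta_pos":[0.4,-1.5,0.5],"angular":[0,0,18]},{"fingers":5,"delta_pos":[0.4,-1.7,0.5],"angular":[0,0,23]},{"fingers":5,"delta_pos":[0.4,-1.9,0.5],"angular":[0,0,28]},{"fingers":5,"delta_pos":[0.4,-1.9,0.5],"angular":[0,0,31]},{"fingers":5,"delta_pos":[0.4,-1.9,0.5],"angular":[0,0,31]}]}}

```text
clock: 13.65
tool_pos: [0.5723, 0.098, 0.1225]
orientation: [-179.9, 0.3, -156.3]
force: [2.0, -1.7, 11.7]
opening: 0.0119
gripper_force: 29.8
```

```bash
python3 -c "
from h import *
o=ctrl.get_obs(); print(o['tool_pos'],o['orientation'],o['force'],o['moment'])"
```

```text
[0.57227463 0.09800505 0.12253616] [-179.91685191    0.30139791 -156.25881791] [ 2.03997383 -1.69019661 11.69568618] [-0.6861837  -0.65222704 -0.04699728]
```

Emit:
{"api": "apply_moves", "payload": {"deltas": [{"fingers":5,"delta_pos":[0,0,-1],"angular":[0,0,0]},{"fingers":5,"delta_pos":[0,0,-2],"angular":[0,0,0]},{"fingers":5,"delta_pos":[0,0,-3],"angular":[0,0,0]},{"fingers":5,"delta_pos":[0,0,-3],"angular":[0,0,0]}]}}

```text
clock: 14.05
tool_pos: [0.5722, 0.098, 0.1254]
orientation: [-179.9, 0.3, -156.2]
force: [2.5, -2.2, 9.1]
opening: 0.0116
gripper_force: 29.8
```

Emit:
{"api": "apply_moves", "payload": {"deltas": [{"fingers":5,"delta_pos":[0,0,-1],"angular":[0,0,0]},{"fingers":5,"delta_pos":[0,0,-1.5],"angular":[0,0,0]},{"fingers":5,"delta_pos":[0,0,-1.5],"angular":[0,0,0]}]}}

```text
clock: 14.35
tool_pos: [0.5721, 0.098, 0.1263]
orientation: [-179.9, 0.3, -156.2]
force: [3.5, -1.2, 5.9]
opening: 0.012
gripper_force: 29.8
```

```bash
python3 -c "
from h import *
o=ctrl.get_obs(); print(o['tool_pos'],o['orientation'],o['force'],o['moment'])"
```

```text
[0.57214618 0.09799952 0.12626898] [-179.92984492    0.27591723 -156.16760625] [ 3.49257838 -1.24384474  5.86673155] [-0.7475988  -1.71019286 -0.02920256]
```

Emit:
{"api": "apply_moves", "payload": {"deltas": [{"fingers":5,"delta_pos":[0,0,-0.8],"angular":[0,0,0]},{"fingers":5,"delta_pos":[0,0,-0.8],"angular":[0,0,0]},{"fingers":5,"delta_pos":[0,0,-0.8],"angular":[0,0,0]}]}}

```text
clock: 14.65
tool_pos: [0.5721, 0.098, 0.1264]
orientation: [-179.9, 0.3, -156.2]
force: [6.2, -1.1, 1.4]
opening: 0.0118
gripper_force: 29.8
```

The stud stops rising at 6.8 mm in while the upward pull grows, so it is seated in the notch. Relieve the side load and let go.

Emit:
{"api": "apply_moves", "payload": {"deltas": [{"fingers":5,"delta_pos":[-0.8,-0.3,0],"angular":[0,0,0]},{"fingers":5,"delta_pos":[-0.8,-0.3,0],"angular":[0,0,0]},{"fingers":20,"delta_pos":[-0.8,-0.3,0],"angular":[0,0,0]},{"fingers":30,"delta_pos":[-0.8,-0.3,0],"angular":[0,0,0]},{"fingers":40,"delta_pos":[-0.8,-0.3,0],"angular":[0,0,0]},{"fingers":50,"delta_pos":[-0.8,-0.3,0],"angular":[0,0,0]},{"fingers":50,"delta_pos":[-0.8,-0.3,0],"angular":[0,0,0]}]}}

```text
clock: 15.35
tool_pos: [0.57, 0.0977, 0.1254]
orientation: [180.0, -0.0, -156.2]
force: [-0.8, -0.6, 0.6]
opening: 0.0459
gripper_force: 0.0
```

Emit:
{"api": "apply_moves", "payload": {"deltas": [{"fingers":50,"delta_pos":[0,0,-15],"angular":[0,0,0]},{"fingers":50,"delta_pos":[0,0,-40],"angular":[0,0,0]},{"fingers":50,"delta_pos":[0,0,-80],"angular":[0,0,0]},{"fingers":50,"delta_pos":[0,0,-120],"angular":[0,0,0]},{"fingers":50,"delta_pos":[110,60,-130],"angular":[0,0,0]},{"fingers":50,"delta_pos":[150,0,-130],"angular":[0,0,0]},{"fingers":50,"delta_pos":[190,-40,-130],"angular":[0,0,0]},{"fingers":50,"delta_pos":[200,-100,-130],"angular":[0,0,0]},{"fingers":50,"delta_pos":[200,-150,-130],"angular":[0,0,0]},{"fingers":50,"delta_pos":[200,-150,-130],"angular":[0,0,0]}]}}

```text
clock: 16.35
tool_pos: [0.4467, -0.1174, 0.2562]
orientation: [180.0, 0.1, -156.1]
force: [0.6, 1.3, 0.5]
opening: 0.0502
gripper_force: 0.0
```

```bash
python3 - <<'E'
from h import *
print(ctrl.get_obs()['tool_pos'])
a=snap('top','t5.png'); b=snap('scene','s5.png')
r=lambda im,x,y,w,h:cv2.resize(im[y:y+h,x:x+w],(400,300),interpolation=cv2.INTER_CUBIC)
cv2.imwrite('pics/c5.png',np.vstack([np.hstack([r(a,224,140,128,96),r(b,240,170,96,72)]),np.hstack([cv2.resize(a,(400,300)),cv2.resize(b,(400,300))])])[:,:,::-1])
E
```

```text
[ 0.44670687 -0.11736274  0.25615335]
```

View pics/c5.png

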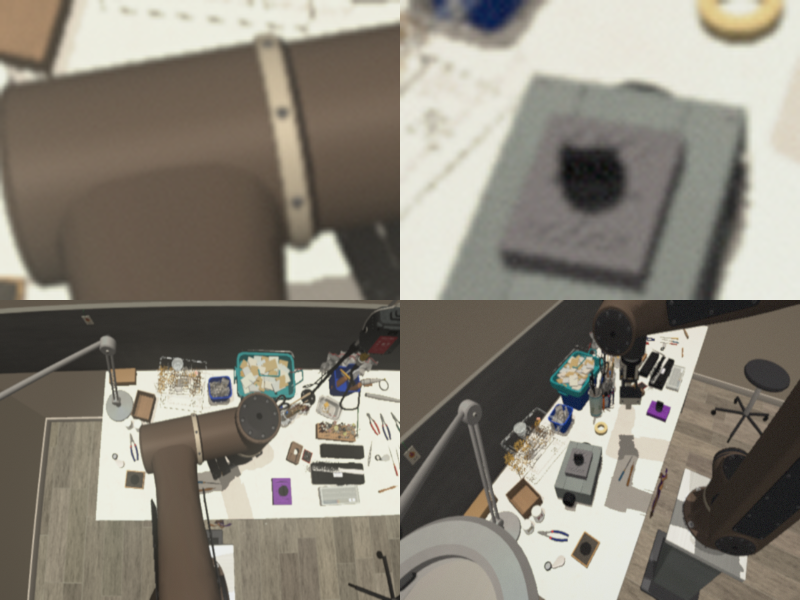

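The scene crop shows the cover flat and square on the collar, at (595,200), with the wing across it and the gripper clear. The other things lie where they were. Handing in.

```bash
python3 -c "
from plant import ctrl
print(ctrl.close_job())"
```

```text
the job is handed in; nothing more can be done
None
```

The job is handed in: the cover is capped home on the collar, the stud was pushed in and turned about 85° clockwise, and it held against a light upward pull at about 7 mm before I let go. The gripper is clear and the other things look undisturbed in the last pictures; the run took about 16 s, and no verdict was returned.

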